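# Load the steam pot

### The job

Unscrew the lid of the steam pot and stand it upright on the worktop, put every bulb of garlic that is there into the pot, and lay the lid back on the mouth, level and loose (not screwed down), so that steam can get out. Once the pot is covered, and not before, press the keys of the control unit one at a time: the round one, then the square one, then the long narrow one. Leave the other kitchen things where they are.

Things in the scene. Friction and masses are not known exactly. Their poses are not given: they have to be found in the camera images.
- pot: Steam pot, fixed: round steel pot, black foot, 160 mm across outside, 146 mm inside, 140 mm high, floor 10 mm thick, mouth upward. Origin: centre of its underside, on the worktop; z up.
- pot_mouth (a point): Centre of the pot's mouth, level with its rim, 140 mm above the worktop. Below the rim the inner wall carries a right-handed three-start screw thread, ridges standing in 3.5 mm (139 mm clear between them), rising 28.5 mm a turn.
- lid: Screw lid of the pot, about 0.3 kg: steel disc 162 mm across, 8 mm thick, a black grip bar on top (92 mm long, 24 thick, 30 high), a plug beneath, 136 mm across, 45 deep, tapering to 110 over its lowest 13 mm, with 3 thread lugs (144 mm across, 15 mm above its underside). Origin: centre of the plug's underside; z up, x along the bar. Disc top 53 mm, bar top 83 mm above origin. Stands on its plug.
- lid_bar (a point): Centre of the lid's grip bar, 68 mm above the lid's origin. Screwed home: at height 163 mm. The lid unscrews anticlockwise seen from above, rising 4.5 mm a radian (go up with it), and is free after about 4.4 rad, 20 mm up; turning on does no harm; it cannot be lifted sooner. Laid back at any yaw it rests on the thread, the bar's centre at 180 to 193 mm.
- garlic_0: Bulb of garlic, about 60 mm across and 58 mm high, 40 g (may be absent; there are two to four). Origin: centre of its underside, z towards its stalk; widest 22 mm above the origin; all bulbs alike.
- garlic_1: Bulb of garlic, about 60 mm across and 58 mm high, 40 g (may be absent; there are two to four). Origin: centre of its underside, z towards its stalk; widest 22 mm above the origin; all bulbs alike.
- garlic_2: Bulb of garlic, about 60 mm across and 58 mm high, 40 g (may be absent; there are two to four). Origin: centre of its underside, z towards its stalk; widest 22 mm above the origin; all bulbs alike.
- garlic_3: Bulb of garlic, about 60 mm across and 58 mm high, 40 g (may be absent; there are two to four). Origin: centre of its underside, z towards its stalk; widest 22 mm above the origin; all bulbs alike.
- console: Control unit of the pot, fixed: flat black box 150 mm (its x) by 90 mm (its y), 36 mm high, beside the pot to the robot's right, with three white spring keys in a row along its x, 42 mm apart, in any order. Origin: centre of its underside; z up.
- key_round_top (a point): Centre of the top of the round key (30 mm across), 46 mm above the worktop when up; z up.
- key_square_top (a point): Centre of the top of the square key (28 by 28 mm), 46 mm above the worktop when up; z up.
- key_bar_top (a point): Centre of the top of the long narrow key (18 by 40 mm), 46 mm above the worktop when up; z up.
- key_round (a joint): Travel of the round key: 0 up, 0.006 m fully down. Counts as pressed beyond 0.004. It springs back; fully down takes about 5 N.
- key_square (a joint): Travel of the square key: 0 up, 0.006 m fully down. Counts as pressed beyond 0.004. It springs back; fully down takes about 5 N.
- key_bar (a joint): Travel of the long narrow key: 0 up, 0.006 m fully down. Counts as pressed beyond 0.004. It springs back; fully down takes about 5 N.
- lemon: Bystander: lemon, 71 x 53 x 51 mm, lying near the front edge. Origin: centre of its underside.
- peeler: Bystander: yellow peeler, 170 x 25 x 18 mm, lying behind the pot. Origin: centre of its underside, x along it.
- tomato_tin: Bystander: tall food tin, 76 mm across, 110 mm high, standing behind. Origin: centre of its underside.
- mug_a: Bystander: striped mug, 86 x 120 x 90 mm, standing behind. Origin: centre of its underside.
- egg_timer: Bystander: kitchen timer, 64 mm across, 46 mm high, standing behind. Origin: centre of its underside.
Mind the look-alikes: they are no part of the job. Leave any black or purple look-alike of the garlic_2 alone.

How it is judged:
By the outcome, as a careful person would: the job done as asked, in the order asked, and still so for the second after the job is handed in, with the robot touching nothing.
Of garlic_0, garlic_1, garlic_2, garlic_3 only 2 to 4 are there at a start; the rules pass over those that are not, and their reading is None.
At some moment in a run one of garlic_0, garlic_1, garlic_2, garlic_3 may be knocked a few centimetres aside while the robot is not near it.
Once in a run the grip may slacken for a moment while it holds something.
It also fails if it takes over 210 s, if anything falls off the work surface, if the arm or the gripper's body presses on something with over 40 N, if the wrist force passes 120 N, or if a joint passes its speed limit or range.

### The arm

A 6-joint arm with a two-finger parallel gripper is mounted at the origin on a cart in front of the work surface, level with it; the furniture and walls round the work are solid. World frame = base frame: x ahead of the robot, y to its left, z up, the work surface at z = 0. Lengths are in m, angles in rad, forces in N, time in s.
With the tool pointing down it reaches from about 0.35 to 0.725 m from the base axis. Payload 6 kg.
Tool frame: the origin (TCP) lies on the mounting face of the last link; the fingertips stand 173 mm ahead of it and the grasp point (between the pads) lies 155 mm ahead of it; z points along the fingers, y is the line along which they close (so a half turn about z gives the same grasp; the last joint's range is limited). The gripper opens to 85 mm and grips with 20 to 120 N. Pads are 22 mm wide; open, the fingers measure 114 mm over their backs; the gripper's body (76 mm by 85 mm) begins 54 mm behind the grasp point. The pads swing forward as they close: fully open they stand 13 mm farther back than shut.
Start: joints at [-0.827, 0.04, 0.085, 0, -1.615, -0.334], TCP at [0.239, -0.55, 0.405] pointing down, gripper open.
Joint ranges: [-2.56, 2.56], [-1.29, 2.01], [-1.08, 1.49], [-3.29, 1.98], [-2.81, -0.18], [-2.99, 2.99]. Speed limits (rad/s): [2.57, 2.57, 3.01, 3.14, 3.14, 3.14].

### API

Orientations are given as a 3x3 rotation matrix whose columns are the frame's x, y, z axes.
In Python, from plant import r gives the robot as it stands.
- The arm moves only by the shell command python3 -m handwheel 'ROWS' [FORCE]. ROWS is JSON, a list that holds one entry, the list of rows, each a list of 7 numbers: the shift along the tool's x, y, z in m, then the turn, a rotation vector about the tool's x, y, z in degrees, then the finger opening in m, from 0 to 0.0854. In form: [[[tx, ty, tz, rx, ry, rz, claw], ...]]. A call has 1 to 20 rows; each row is the pose to reach, as a shift and turn from the pose commanded when the call began, along the tool's axes at that moment; what a row does not reach only later rows make up. A row lasts 1/12 s, in which the tool goes at most 41.7 mm and 7.16 degrees, less where a joint would pass 70% of its speed; a pose out of reach is approached as far as the arm can. A call with a gripper value outside its range is refused whole. The fingers move at their own pace and stop on an object; FORCE is the grip in N (left out, the last holds). Time passes only in rows, so rows that repeat a pose let the fingers close. It gives the time, the measured TCP pose, the force, the opening and the grip force at its end, in the units of the state.
- r.observe(): the state, without advancing time (a new reading comes with each control period).
- r.read_camera(name): name is "scene" or "top" or "wrist"; returns the picture (420x560x3 uint8, red, green, blue); there is no depth.
- r.get_calibration(name): a dict with "fx", "fy", "cx", "cy" (pixels), "origin" and "rotation" of the camera in the world. Camera axes: x right, y down, z forward; pixel columns grow to the right and rows downward; lengths in m; the calibration is good to about 2 mm. The wrist camera is an equidistant fisheye: a pixel r from the principal point sees the ray r / f radians off the axis. A picture is of the moment at which its call begins: read the wrist's pose just before it. get_calibration takes no time and is no camera call; for the wrist camera it gives the pose at the moment of the call.
- r.close_job(): hands the job in; it is judged then, once.
The state is a dict: "t": time; "joint_pos": joint angles; "dq": joint speeds; "effort": joint torques, N m; "ee_pos": TCP position; "ee_rot": TCP orientation; "force": force on the tool from outside, world axes, zero at the start; "moment": the same for the moment, N m; "gripper_width": finger opening in m; "finger_force": force on a finger pad.
Only numpy, scipy, OpenCV 4.12 (cv2) and the standard library are available. Lean on these libraries where they do the work, as an engineer would, in place of code of your own. Each camera call takes 0.05 s, during which the arm holds its last target. There are 200 camera calls.

## Working session

There is one attempt and no reset: what is moved stays moved. The work goes in short steps, Python scripts to look and compute and a shell command to move; the robot and the scene stay as the last step left them, time stands still between calls to the robot, and variables do not carry over. Pictures are saved under pics/ and viewed, at most 17 in all, crops included, and the job is handed in when it is done.

```bash
ls; mkdir -p pics; python3 - <<'E'
from plant import r
import cv2
s=r.observe();print(s['t'],s['ee_pos'],s['ee_rot'],s['gripper_width'])
for n in('top','scene'):
    c=r.get_calibration(n);print(n,c)
    im=r.read_camera(n);cv2.imwrite(f'pics/{n}0.png',im[:,:,::-1])
print(r.get_calibration('wrist'))
E
```

```text
pics
0.0 [ 0.23913916 -0.55025641  0.40367088] [[-9.17196718e-01 -3.98433812e-01 -8.24075895e-04]
 [-3.98434641e-01  9.17195407e-01  1.55627027e-03]
 [ 1.35767931e-04  1.75574637e-03 -9.99998449e-01]] 0.08555353079998278
top {'fx': 430.3025327322111, 'fy': 430.3025327322111, 'cx': 282.07447035312157, 'cy': 209.43624873713858, 'origin': array([0.41103491, 0.09728402, 1.23438697]), 'rotation': array([[-2.04276398e-03, -9.96092124e-01,  8.82967030e-02],
       [-9.99997862e-01,  2.00637286e-03, -5.00895343e-04],
       [ 3.21781797e-04, -8.82975374e-02, -9.96094093e-01]])}
scene {'fx': 454.3358157537969, 'fy': 454.3358157537969, 'cx': 275.3415491083491, 'cy': 207.72209322719527, 'origin': array([-0.13697222,  0.8551764 ,  0.95877501]), 'rotation': array([[-0.78148299, -0.40083225,  0.47813999],
       [-0.62384959,  0.48995385, -0.60889812],
       [ 0.00979947, -0.77413096, -0.63294963]])}
{'fx': 325.19226210127806, 'fy': 325.19226210127806, 'cx': 287.4788269881957, 'cy': 209.2605746090035, 'origin': array([ 0.16739748, -0.58098337,  0.37290302]), 'rotation': array([[-0.39832415,  0.87435681,  0.27719676],
       [ 0.91724359,  0.37922447,  0.12187289],
       [ 0.0014406 ,  0.30280187, -0.95305244]])}
```

View pics/top0.png

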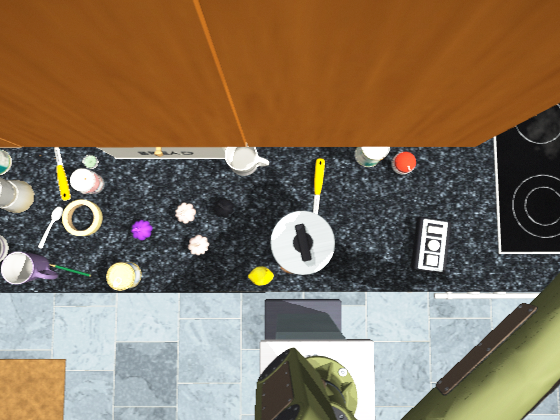

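View pics/scene0.png

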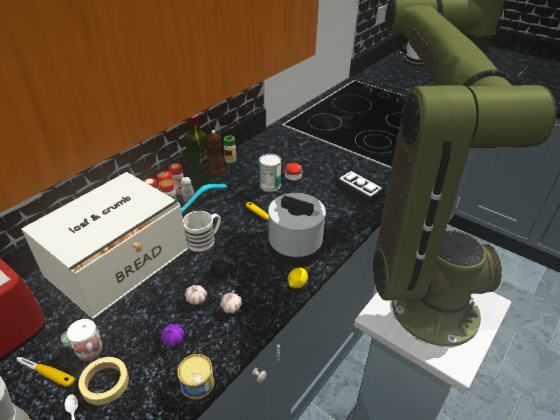

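Top view: lid and bar at about (303,243), white garlic at (186,213) and (198,244), purple (142,230) and black (225,205) look-alikes. The console is at (433,245), with the bar, round and square keys from top to bottom. The scene view agrees. I'll measure these next.

```bash
cat > h.py <<'E'
from plant import r
import cv2, numpy as np
def ray(c,u,v,fish=False):
    x=np.array([(u-c['cx'])/c['fx'],(v-c['cy'])/c['fy']])
    if fish:
        t=np.hypot(*x); d=np.array([*(x/t*np.sin(t) if t>0 else x),np.cos(t)])
    else: d=np.array([*x,1.])
    return np.array(c['origin']),np.array(c['rotation'])@d
def plane(c,u,v,z,fish=False):
    o,d=ray(c,u,v,fish); return (o+d*(z-o[2])/d[2])[:3]
def proj(c,p,fish=False):
    q=np.array(c['rotation']).T@(np.array(p)-c['origin'])
    if fish:
        t=np.arctan2(np.hypot(q[0],q[1]),q[2]);n=np.hypot(q[0],q[1]);return c['cx']+c['fx']*t*q[0]/n,c['cy']+c['fy']*t*q[1]/n
    return c['cx']+c['fx']*q[0]/q[2],c['cy']+c['fy']*q[1]/q[2]
def two(c1,p1,c2,p2,f1=False,f2=False):
    o1,d1=ray(c1,*p1,f1);o2,d2=ray(c2,*p2,f2)
    a=np.linalg.lstsq(np.c_[d1,-d2],o2-o1,rcond=None)[0]
    A=o1+a[0]*d1;B=o2+a[1]*d2
    return (A+B)/2,np.linalg.norm(A-B)
def blobs(mask,box,amin):
    x0,y0,x1,y1=box;m=np.zeros(mask.shape,np.uint8);m[y0:y1,x0:x1]=mask[y0:y1,x0:x1]
    out=[]
    for k in cv2.findContours(m,cv2.RETR_EXTERNAL,cv2.CHAIN_APPROX_NONE)[0]:
        if cv2.contourArea(k)>=amin:
            out.append((k,cv2.minAreaRect(k),cv2.contourArea(k)))
    return out
E
python3 - <<'E'
from h import *
im=cv2.imread('pics/top0.png');c=r.get_calibration('top')
hsv=cv2.cvtColor(im,cv2.COLOR_BGR2HSV)
g=hsv[...,2]
w=((g>140)&(hsv[...,1]<90)).astype(np.uint8)
for k,rc,a in blobs(w,(165,195,215,262),60):
    print('garlic',np.round(rc[0],1),np.round(rc[1],1),a,plane(c,*rc[0],.025).round(4))
for k,rc,a in blobs((g>150).astype(np.uint8),(420,222,445,268),40):
    print('key',np.round(rc[0],1),np.round(rc[1],1),round(rc[2]),a,plane(c,*rc[0],.046).round(4))
for k,rc,a in blobs((g<60).astype(np.uint8),(285,220,322,268),80):
    p=cv2.boxPoints(rc);e=np.array([plane(c,*q,.178)for q in p])
    print('bar',np.round(rc[0],1),np.round(rc[1],1),rc[2],plane(c,*rc[0],.178).round(4)); print(e.round(3))
pot=(g>90).astype(np.uint8)
for k,rc,a in blobs(pot,(262,205,342,283),1500):
    (u,v),R=cv2.minEnclosingCircle(k);print('lid',u,v,R,a,plane(c,u,v,.148).round(4),R/c['fx']*1.08)
cr=cv2.resize(im[140:290,160:460],None,fx=2.6,fy=2.6,interpolation=cv2.INTER_CUBIC);cv2.imwrite('pics/crop1.png',cr)
E
```

```text
garlic [198.  244.5] [19. 20.] 277.5 [0.4201 0.3324 0.025 ]
garlic [185.1 212.6] [19.7 19.7] 278.5 [0.5097 0.3701 0.025 ]
key [432.  244.5] [45. 24.] 90 897.5 [ 0.4186 -0.3159  0.046 ]
bar [302. 242.] [36. 18.] 90.0 [0.4245 0.0481 0.178 ]
[[0.469 0.07  0.178]
 [0.469 0.026 0.178]
 [0.381 0.026 0.178]
 [0.381 0.07  0.178]]
lid 302.964599609375 241.8318634033203 39.78262710571289 3355.5 [0.4253 0.0443 0.148 ] 0.09984890630636459
```

View pics/crop1.png

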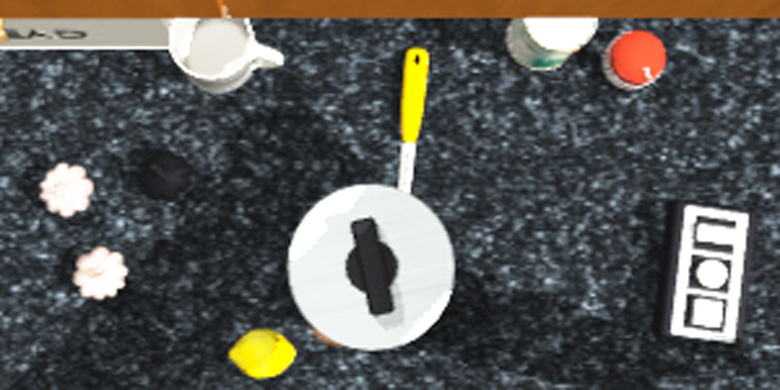

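The crop shows the bar's ends at about (364,220) and (382,313), and the keys, far to near, as bar (713,234), round (711,272) and square (706,314). Something brownish peeps out at the pot's front left, crop (325,335), so I'll check it in the scene view.

```bash
python3 - <<'E'
from h import *
c=r.get_calibration('top');s=r.get_calibration('scene')
f=lambda u,v:(160+(u+.5)/2.6-.5,140+(v+.5)/2.6-.5)
a=plane(c,*f(364,220),.178);b=plane(c,*f(382,313),.178)
print('bar',a,b,(a+b)/2,np.linalg.norm(a-b),np.degrees(np.arctan2(*(a-b)[1::-1])))
o=plane(c,*f(325,335),.02);print('odd',o,proj(s,o))
for n,q in dict(bar=(713,234),rnd=(711,272),sq=(706,314)).items(): print(n,plane(c,*f(*q),.046))
im=cv2.imread('pics/scene0.png');top=cv2.imread('pics/top0.png')
a=cv2.resize(im[170:320,240:340],(400,600),interpolation=cv2.INTER_CUBIC)
b=cv2.resize(top[220:295,260:310],(400,600),interpolation=cv2.INTER_CUBIC)
cv2.imwrite('pics/crop2.png',np.hstack([a,b]))
E
```

```text
bar [0.46790485 0.05353873 0.178     ] [0.38054814 0.03714576 0.178     ] [0.4242265  0.04534224 0.178     ] 0.08888151904005434 10.6282625918532
odd [0.35258197 0.0896849  0.02      ] (np.float64(305.448732430539), np.float64(262.286158793618))
bar [ 0.45937876 -0.32250808  0.046     ]
rnd [ 0.41915798 -0.31905429  0.046     ]
sq [ 0.37498841 -0.31231656  0.046     ]
```

View pics/crop2.png

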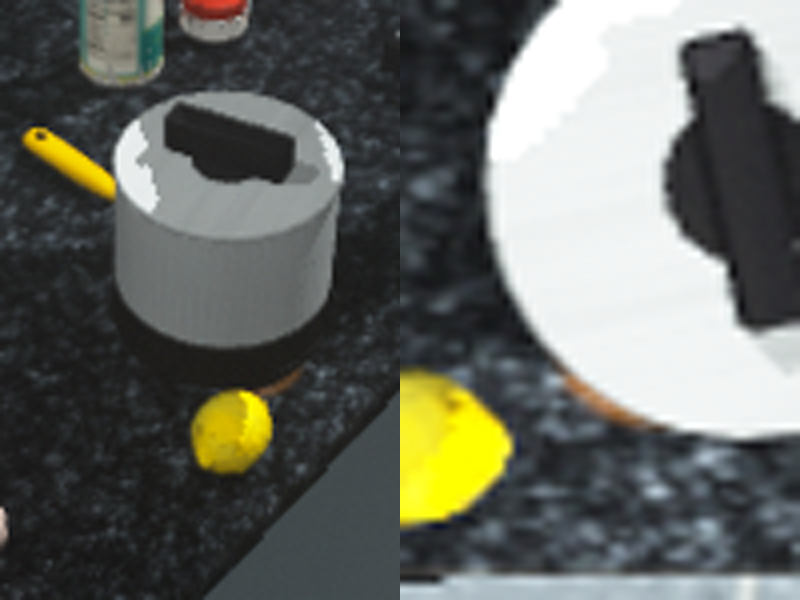

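Only a flat orange patch by the foot, not garlic, so there are two bulbs. Bar centre is about (0.424, 0.045), yaw 10.6°. I'll compute the approach in tool axes.

```bash
cat >> h.py <<'E'
def go(p,yaw=None):
    """tool-axes shift to TCP target p, turn to x-axis yaw (deg, mod 180)"""
    s=r.observe();R=np.array(s['ee_rot']);d=R.T@(np.array(p)-s['ee_pos'])
    y=np.degrees(np.arctan2(R[1,0],R[0,0]));out='shift %s'%d.round(4)
    if yaw is not None: out+=' rz %.1f (or +-180)'%(-((yaw-y+90)%180-90))
    print(out,'yaw %.1f'%y,'q',np.round(s['joint_pos'],2),'t',round(s['t'],2))
def grab(name,fn):
    c=r.get_calibration(name);im=r.read_camera(name)[:,:,::-1].copy();cv2.imwrite('pics/'+fn,im);return c,im
E
python3 -c "
from h import *
go((.424,.045,.40),10.6)"
```

```text
shift [-0.4067  0.4723  0.0045] rz 12.9 (or +-180) yaw -156.5 q [-0.83  0.04  0.08 -0.   -1.62 -0.33] t 0.1
```

```bash
python3 -m handwheel '[[[-0.027,0.031,0,1,0,1,0.0854],[-0.054,0.062,0,0,0,2,0.0854],[-0.081,0.094,0,0,0,3,0.0854],[-0.108,0.125,0,0,0,4,0.0854],[-0.136,0.157,0.003,0,0,5,0.0854],[-0.163,0.189,0.004,0,0,6,0.0854],[-0.19,0.22,0.004,0,0,7,0.0854],[-0.217,0.252,0.004,0,0,8,0.0854],[-0.244,0.283,0.004,0,0,9,0.0854],[-0.271,0.315,0.004,0,0,10,0.0854],[-0.298,0.346,0.004,0,0,11,0.0854],[-0.325,0.378,0.004,0,0,12,0.0854],[-0.353,0.41,0.004,0,0,12.9,0.0854],[-0.38,0.441,0.004,0,0,12.9,0.0854],[-0.407,0.472,0.004,0,0,12.9,0.0854],[-0.407,0.472,0.004,0,0,12.9,0.0854],[-0.407,0.472,0.004,0,0,12.9,0.0854],[-0.407,0.472,0.004,0,0,12.9,0.0854]]]'
python3 - <<'E'
from h import *
s=r.observe();print(s['ee_pos'],s['force'],s['joint_pos'])
c,im=grab('wrist','w1.png');print(c['origin'])
for p in [(.424,.045,.178),(.4678,.0535,.178),(.3805,.0372,.178)]:print(proj(c,p,True))
E
```

```text
t: 1.6
ee_pos: [0.4243, 0.0448, 0.4004]
ee_rot: [[-0.983, -0.184, -0.001], [-0.184, 0.983, -0.0], [0.001, -0.0, -1.0]]
force: [0.0, -0.1, 0.4]
gripper_width: 0.0854
finger_force: 0.0
[0.42426415 0.04484739 0.40041532] [ 0.03073559 -0.05166264  0.42288188] [ 5.83958076e-01 -4.37795066e-01 -3.32892931e-01 -3.39829296e-05
 -1.67656787e+00 -1.96930979e+00]
[0.34743445 0.03066122 0.36959867]
(np.float64(287.59727402678874), np.float64(235.01597852484275))
(np.float64(287.9969403591631), np.float64(294.4464813220766))
(np.float64(288.19140050726145), np.float64(166.06853739823438))
```

View pics/w1.png

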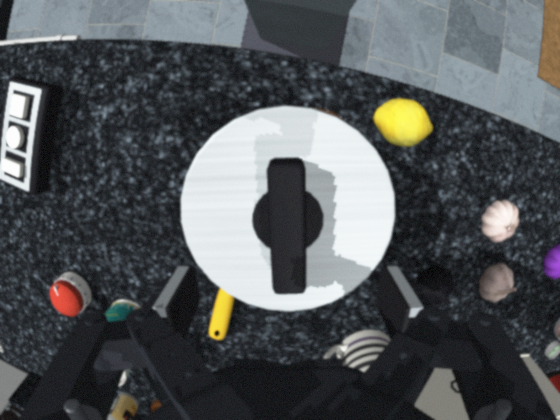

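The bar in the wrist view runs from (288,158) to (289,293) and the lid disc's rim from (181,208) to (395,206), top about (287,106) and bottom (287,310). Only two bulbs, at (500,221) and (496,282). I'll refine the lid axis from the rim.

```bash
python3 - <<'E'
from h import *
c=r.get_calibration('wrist');im=cv2.imread('pics/w1.png')
g=cv2.cvtColor(im,cv2.COLOR_BGR2GRAY);hs=cv2.cvtColor(im,cv2.COLOR_BGR2HSV)
m=((g>110)&(hs[...,1]<60)).astype(np.uint8)
m=cv2.morphologyEx(m,cv2.MORPH_OPEN,np.ones((5,5)))
k,_,a=max(blobs(m,(170,95,405,315),5000),key=lambda b:b[2])
P=np.array([plane(c,*q[0],.148,True)[:2] for q in k])
ok=np.ones(len(P),bool)
for _ in range(8):
    s=np.linalg.lstsq(np.c_[2*P[ok],np.ones(ok.sum())],(P[ok]**2).sum(1),rcond=None)[0]
    R=np.sqrt(s[2]+s[0]**2+s[1]**2);e=abs(np.hypot(*(P-s[:2]).T)-R);ok=e<max(.002,np.median(e)*1.5)
print('disc',s[:2],R,ok.sum())
b=(g<45).astype(np.uint8)
k,rc,a=max(blobs(b,(240,145,340,305),1000),key=lambda b:b[2])
x,y,w,h=cv2.boundingRect(k);print(x,y,w,h)
row=lambda v:np.flatnonzero(b[v,240:340]).min()+240.,np
top=lambda v:(np.flatnonzero(b[v,250:330])+250)
for v in (165,285):
    t=top(v);print(v,t.min(),t.max(),plane(c,t.mean(),v,.178,True))
A=plane(c,288,y,.178,True);B=plane(c,289,y+h,.178,True);print(A,B,(A+B)/2,np.linalg.norm(A-B))
go((*s[:2],.328),10.6)
E
```

```text
disc [0.42385307 0.0441404 ] 0.08013141576887353 597
254 159 68 133
165 270 302 [0.38018338 0.03532195 0.178     ]
285 275 304 [0.46020083 0.05289879 0.178     ]
[0.37639293 0.03582896 0.178     ] [0.46592231 0.05324982 0.178     ] [0.42115762 0.04453939 0.178     ] 0.09120853316517363
shift [ 0.0003 -0.      0.0727] rz -0.0 (or +-180) yaw -169.4 q [ 0.58 -0.44 -0.33  0.   -1.68 -1.97] t 1.65
```

```bash
python3 -m handwheel '[[[0.0005,-0.0005,0.025,0,0,-1,0.0854],[0.0005,-0.0005,0.05,0,0,-1,0.0854],[0.0005,-0.0005,0.065,0,0,-1,0.0854],[0.0005,-0.0005,0.073,0,0,-1,0.06],[0.0005,-0.0005,0.073,0,0,-1,0.03],[0.0005,-0.0005,0.073,0,0,-1,0],[0.0005,-0.0005,0.073,0,0,-1,0],[0.0005,-0.0005,0.073,0,0,-1,0],[0.0005,-0.0005,0.073,0,0,-1,0],[0.0005,-0.0005,0.073,0,0,-1,0],[0.0005,-0.0005,0.073,0,0,-1,0],[0.0005,-0.0005,0.073,0,0,-1,0]]]' 80
python3 -c "
from h import *
s=r.observe();print(s['t'],s['force'],s['moment'],s['joint_pos'][5])"
```

```text
t: 2.65
ee_pos: [0.4242, 0.0442, 0.3294]
ee_rot: [[-0.98, -0.201, 0.003], [-0.201, 0.98, 0.001], [-0.003, 0.0, -1.0]]
force: [-1.2, 0.4, 5.1]
gripper_width: 0.0224
finger_force: 81.0
2.65 [-1.22450574  0.40095236  5.14172177] [ 0.18427072  0.35491071 -0.06481899] -1.9516926933431533
```

Gripped. Unscrew 140° while rising.

```bash
python3 -m handwheel '[[[0,0,-0.0006,0,0,-7,0],[0,0,-0.0011,0,0,-14,0],[0,0,-0.0017,0,0,-21,0],[0,0,-0.0022,0,0,-28,0],[0,0,-0.0028,0,0,-35,0],[0,0,-0.0033,0,0,-42,0],[0,0,-0.0039,0,0,-49,0],[0,0,-0.0044,0,0,-56,0],[0,0,-0.005,0,0,-63,0],[0,0,-0.0055,0,0,-70,0],[0,0,-0.0061,0,0,-77,0],[0,0,-0.0066,0,0,-84,0],[0,0,-0.0072,0,0,-91,0],[0,0,-0.0077,0,0,-98,0],[0,0,-0.0083,0,0,-105,0],[0,0,-0.0088,0,0,-112,0],[0,0,-0.0094,0,0,-119,0],[0,0,-0.0099,0,0,-126,0],[0,0,-0.0105,0,0,-133,0],[0,0,-0.011,0,0,-140,0]]]'
python3 -c "
from h import *
s=r.observe();print(s['t'],s['force'],s['moment'],s['joint_pos'][5])
c,im=grab('wrist','w2.png')"
```

```text
t: 4.32
ee_pos: [0.4242, 0.0446, 0.339]
ee_rot: [[0.882, -0.471, 0.002], [-0.471, -0.882, 0.002], [0.0, -0.002, -1.0]]
force: [0.9, 1.6, 0.7]
gripper_width: 0.0222
finger_force: 80.1
4.3167 [0.90696086 1.5933646  0.67817126] [ 0.86557453 -0.61642943 -0.26238247] 0.49740528055055927
```

View pics/w2.png

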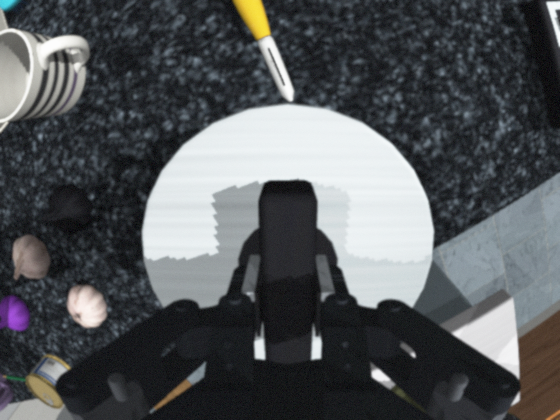

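Bar still aligned with the fingers after the turn, with low forces. Turn another 126°, then lift a little.

```bash
python3 -m handwheel '[[[0,0,-0.0006,0,0,-7,0],[0,0,-0.0011,0,0,-14,0],[0,0,-0.0017,0,0,-21,0],[0,0,-0.0022,0,0,-28,0],[0,0,-0.0028,0,0,-35,0],[0,0,-0.0033,0,0,-42,0],[0,0,-0.0039,0,0,-49,0],[0,0,-0.0044,0,0,-56,0],[0,0,-0.005,0,0,-63,0],[0,0,-0.0055,0,0,-70,0],[0,0,-0.0061,0,0,-77,0],[0,0,-0.0066,0,0,-84,0],[0,0,-0.0072,0,0,-91,0],[0,0,-0.0077,0,0,-98,0],[0,0,-0.0083,0,0,-105,0],[0,0,-0.0088,0,0,-112,0],[0,0,-0.0094,0,0,-119,0],[0,0,-0.0099,0,0,-126,0],[0,0,-0.0105,0,0,-127,0],[0,0,-0.015,0,0,-127,0]]]'
python3 -c "
from h import *
s=r.observe();print(s['t'],s['force'],s['moment'],s['joint_pos'][5])
go((.424,.0442,.42));go((.43,-.18,.42));go((.43,-.18,.24))"
```

```text
t: 6.03
ee_pos: [0.4238, 0.0445, 0.3524]
ee_rot: [[-0.146, 0.989, -0.002], [0.989, 0.146, 0.0], [0.0, -0.002, -1.0]]
force: [1.7, 1.3, -6.8]
gripper_width: 0.0226
finger_force: 85.2
6.0333 [ 1.69301305  1.29524021 -6.77008703] [ 0.54428596 -0.56981147 -0.02274335] 2.7044530644809304
shift [-0.0002  0.     -0.0676] yaw 98.4 q [ 0.58 -0.45 -0.43 -0.   -1.59  2.7 ] t 6.03
shift [-0.2229 -0.0267 -0.0676] yaw 98.4 q [ 0.58 -0.45 -0.43 -0.   -1.59  2.7 ] t 6.03
shift [-0.223  -0.0263  0.1124] yaw 98.4 q [ 0.58 -0.45 -0.43 -0.   -1.59  2.7 ] t 6.03
```

```bash
python3 -m handwheel '[[[0,0,-0.015,0,0,0,0],[0,0,-0.03,0,0,0,0],[0,0,-0.05,0,0,6,0],[-0.015,-0.001,-0.067,0,0,12,0],[-0.04,-0.003,-0.067,0,0,18,0],[-0.07,-0.005,-0.067,0,0,24,0],[-0.1,-0.007,-0.067,0,0,31,0],[-0.13,-0.009,-0.067,0,0,38,0],[-0.16,-0.011,-0.067,0,0,45,0],[-0.185,-0.012,-0.06,0,0,52,0],[-0.2,-0.013,-0.04,0,0,58,0],[-0.2,-0.013,-0.015,0,0,64,0],[-0.2,-0.013,0.01,0,0,70,0],[-0.2,-0.013,0.035,0,0,70,0],[-0.2,-0.013,0.06,0,0,70,0],[-0.2,-0.013,0.08,0,0,70,0],[-0.2,-0.013,0.095,0,0,70,0],[-0.2,-0.013,0.107,0,0,70,0],[-0.2,-0.013,0.107,0,0,70,0],[-0.2,-0.013,0.107,0,0,70,0]]]'
python3 -c "
from h import *
s=r.observe();print(s['t'],s['force'],s['moment'],s['joint_pos'].round(2))
c,im=grab('scene','s2.png')"
```

```text
t: 7.7
ee_pos: [0.4408, -0.1556, 0.2465]
ee_rot: [[0.879, 0.477, -0.002], [0.477, -0.879, -0.0], [-0.002, -0.0, -1.0]]
force: [-0.1, -0.6, -2.5]
gripper_width: 0.0223
finger_force: 83.5
7.7 [-0.08268544 -0.64802684 -2.46609965] [-0.01248142 -0.09069016  0.00972976] [ 0.09 -0.29 -0.5   0.   -1.36  1.97]
```

View pics/s2.png

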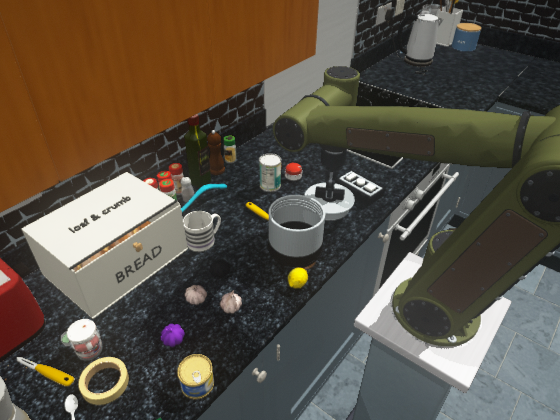

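The lid hangs level beside the open pot, clear of the console. Now set it down, open the fingers and rise.

```bash
python3 -m handwheel '[[[0,0,0.006,0,0,0,0],[0,0,0.01,0,0,0,0],[0,0,0.012,0,0,0,0],[0,0,0.013,0,0,0,0],[0,0,0.013,0,0,0,0]]]'
python3 -m handwheel '[[[0,0,0,0,0,0,0.04],[0,0,0,0,0,0,0.06],[0,0,0,0,0,0,0.0854],[0,0,0,0,0,0,0.0854],[0,0,0,0,0,0,0.0854],[0,0,0,0,0,0,0.0854],[0,0,-0.03,0,0,0,0.0854],[0,0,-0.07,0,0,0,0.0854],[0,0,-0.11,0,0,0,0.0854],[0,0,-0.15,0,0,0,0.0854],[0,0,-0.16,0,0,0,0.0854],[0,0,-0.16,0,0,0,0.0854]]]'
python3 - <<'E'
from h import *
c,im=grab('top','t2.png')
c2,im2=grab('scene','s3.png')
hsv=cv2.cvtColor(im,cv2.COLOR_BGR2HSV);g=hsv[...,2]
w=((g>100)&(hsv[...,1]<90)).astype(np.uint8)
for k,rc,a in blobs(w,(155,185,225,275),60):
    print('garlic',np.round(rc[0],1),np.round(rc[1],1),a,plane(c,*rc[0],.025).round(4))
go((.42,.332,.3),0)
E
```

```text
t: 8.17
ee_pos: [0.4411, -0.1555, 0.2344]
ee_rot: [[0.878, 0.478, 0.001], [0.478, -0.878, -0.0], [0.001, 0.001, -1.0]]
force: [-2.8, 1.1, 1.4]
gripper_width: 0.022
finger_force: 84.1
t: 9.17
ee_pos: [0.4411, -0.1558, 0.3983]
ee_rot: [[0.878, 0.478, 0.007], [0.478, -0.878, -0.001], [0.006, 0.004, -1.0]]
force: [0.5, -0.1, -0.5]
gripper_width: 0.085
finger_force: 0.0
garlic [200.5 246. ] [22. 25.] 305.0 [0.4159 0.3253 0.025 ]
garlic [185.2 213. ] [20.2 19.7] 302.0 [0.5086 0.3698 0.025 ]
shift [ 0.2147 -0.438   0.094 ] rz 28.6 (or +-180) yaw 28.6 q [ 0.09 -0.32 -0.26 -0.   -1.63  1.97] t 9.27
```

```bash
python3 -m handwheel '[[[0.016,-0.033,0,0,0,0,0.0854],[0.033,-0.067,0,0,0,0,0.0854],[0.05,-0.102,0,0,0,1,0.0854],[0.067,-0.137,0,0,0,2,0.0854],[0.084,-0.172,0,0,0,3,0.0854],[0.101,-0.207,0,0,0,4,0.0854],[0.118,-0.242,0,0,0,5,0.0854],[0.135,-0.277,0,0,0,5,0.0854],[0.152,-0.312,0,0,0,5,0.0854],[0.169,-0.347,0.01,0,0,5,0.0854],[0.186,-0.382,0.03,0,0,5,0.0854],[0.203,-0.416,0.055,0,0,5,0.0854],[0.213,-0.436,0.078,0,0,5,0.0854],[0.213,-0.436,0.078,0,0,5,0.0854],[0.213,-0.436,0.078,0,0,5,0.0854],[0.213,-0.436,0.078,0,0,5,0.0854]]]'
python3 - <<'E'
from h import *
c,im=grab('wrist','w3.png');print(c['origin'])
for p in [(.418,.33,.022),(.509,.37,.022)]:print(np.round(proj(c,p,True)))
go((.418,.330,.18),23)
E
```

```text
t: 10.6
ee_pos: [0.4194, 0.329, 0.3152]
ee_rot: [[0.916, 0.4, -0.0], [0.4, -0.916, -0.002], [-0.001, 0.001, -1.0]]
force: [0.1, -0.4, -0.1]
gripper_width: 0.0858
finger_force: 0.0
[0.48981931 0.36007039 0.28426924]
[286. 203.]
[285.  82.]
shift [-0.0011 -0.0019  0.1363] rz 0.6 (or +-180) yaw 23.6 q [ 1.04 -0.13 -0.24  0.   -1.46  0.94] t 10.65
```

View pics/w3.png

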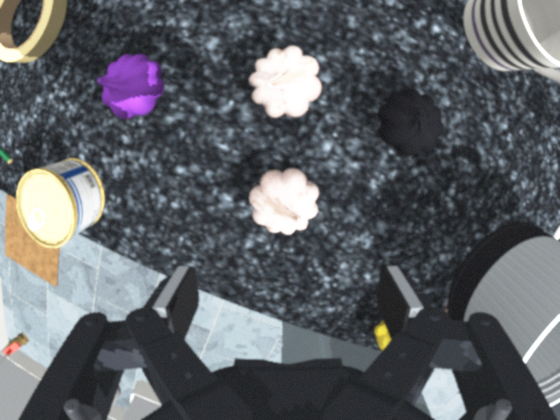

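Bulbs at (285,201) and (286,81), within a couple of pixels of the predicted points. I'll descend, grip and lift.

```bash
python3 -m handwheel '[[[-0.001,-0.002,0.04,0,0,0,0.0854],[-0.001,-0.002,0.08,0,0,0,0.0854],[-0.001,-0.002,0.11,0,0,0,0.0854],[-0.001,-0.002,0.13,0,0,0,0.0854],[-0.001,-0.002,0.14,0,0,0,0.0854],[-0.001,-0.002,0.14,0,0,0,0.0],[-0.001,-0.002,0.14,0,0,0,0.0],[-0.001,-0.002,0.14,0,0,0,0.0],[-0.001,-0.002,0.14,0,0,0,0.0],[-0.001,-0.002,0.14,0,0,0,0.0],[-0.001,-0.002,0.14,0,0,0,0.0]]]' 40
python3 -m handwheel '[[[0,0,-0.02,0,0,0,0],[0,0,-0.05,0,0,0,0],[0,0,-0.08,0,0,0,0],[0,0,-0.12,0,0,0,0],[0,0,-0.16,0,0,0,0],[0,0,-0.2,0,0,0,0],[0,0,-0.2,0,0,0,0]]]'
python3 - <<'E'
from h import *
go((.424,.044,.37),0)
go((.424,.044,.32),0)
E
```

```text
t: 11.57
ee_pos: [0.4185, 0.3314, 0.1787]
ee_rot: [[0.916, 0.4, 0.004], [0.4, -0.916, 0.003], [0.004, -0.001, -1.0]]
force: [0.0, -1.3, 5.8]
gripper_width: 0.0546
finger_force: 42.3
t: 12.15
ee_pos: [0.4184, 0.3305, 0.3868]
ee_rot: [[0.916, 0.4, 0.011], [0.4, -0.916, 0.011], [0.015, -0.006, -1.0]]
force: [1.1, -0.4, 2.2]
gripper_width: 0.0546
finger_force: 42.3
shift [-0.1097  0.2649  0.0137] rz 23.6 (or +-180) yaw 23.6 q [ 1.05 -0.15 -0.13  0.   -1.57  0.93] t 12.15
shift [-0.1104  0.2652  0.0637] rz 23.6 (or +-180) yaw 23.6 q [ 1.05 -0.15 -0.13  0.   -1.57  0.93] t 12.15
```

```bash
python3 -m handwheel '[[[-0.015,0.025,0,0,0,0,0],[-0.033,0.06,0,0,0,0,0],[-0.05,0.095,0,0,0,0,0],[-0.068,0.13,0,0,0,0,0],[-0.085,0.165,0,0,0,0,0],[-0.103,0.2,0,0,0,0,0],[-0.12,0.23,0,0,0,0,0],[-0.132,0.255,0,0,0,0,0],[-0.138,0.265,0,0,0,0,0],[-0.138,0.265,0.01,0,0,0,0],[-0.138,0.265,0.04,0,0,0,0],[-0.138,0.265,0.07,0,0,0,0],[-0.138,0.265,0.07,0,0,0,0]]]'
python3 - <<'E'
from h import *
s=r.observe();print(s['force'])
go((.398,.033,.258),0)
c,im=grab('wrist','w4.png')
E
```

```text
t: 13.23
ee_pos: [0.3959, 0.0331, 0.2992]
ee_rot: [[0.916, 0.4, -0.009], [0.4, -0.916, -0.002], [-0.009, -0.002, -1.0]]
force: [0.4, -0.1, -1.1]
gripper_width: 0.0546
finger_force: 42.4
[ 0.35124557 -0.09206575 -1.08383911]
shift [0.0023 0.001  0.0412] rz 23.6 (or +-180) yaw 23.6 q [ 0.6  -0.53 -0.58 -0.   -1.53  1.38] t 13.23
```

View pics/w4.png

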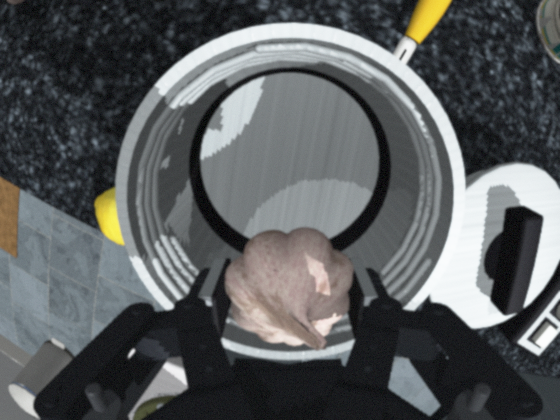

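The bulb is held over the near half of the open pot, and the lid stands clear at right. Lower, release and rise.

```bash
python3 -m handwheel '[[[0.004,0.001,0.02,0,0,0,0],[0.004,0.001,0.04,0,0,0,0],[0.004,0.001,0.04,0,0,0,0],[0.004,0.001,0.04,0,0,0,0.066],[0.004,0.001,0.04,0,0,0,0.066],[0.004,0.001,0.04,0,0,0,0.066],[0.004,0.001,0.04,0,0,0,0.066],[0.004,0.001,0.02,0,0,0,0.066],[0.004,0.001,-0.01,0,0,0,0.066],[0.004,0.001,-0.05,0,0,0,0.0854],[0.004,0.001,-0.09,0,0,0,0.0854],[0.004,0.001,-0.1,0,0,0,0.0854]]]'
python3 - <<'E'
from h import *
c,im=grab('wrist','w5.png')
ct,it=grab('top','t3.png')
hsv=cv2.cvtColor(it,cv2.COLOR_BGR2HSV);g=hsv[...,2]
w=((g>100)&(hsv[...,1]<90)).astype(np.uint8)
for k,rc,a in blobs(w,(155,185,225,275),60):
    print('garlic',np.round(rc[0],1),np.round(rc[1],1),a,plane(ct,*rc[0],.025).round(4))
go((.509,.370,.32),23)
go((.509,.370,.175),23)
E
```

```text
t: 14.28
ee_pos: [0.4014, 0.0326, 0.4135]
ee_rot: [[0.917, 0.399, 0.01], [0.399, -0.917, 0.003], [0.01, 0.002, -1.0]]
force: [-0.9, 0.3, 1.2]
gripper_width: 0.0858
finger_force: 0.0
garlic [184.8 212.6] [19.7 19.7] 282.0 [0.5098 0.371  0.025 ]
shift [ 0.2327 -0.2657  0.0915] rz 0.6 (or +-180) yaw 23.6 q [ 0.59 -0.51 -0.36  0.   -1.71  1.39] t 14.38
shift [ 0.2317 -0.2657  0.2364] rz 0.6 (or +-180) yaw 23.6 q [ 0.59 -0.51 -0.36  0.   -1.71  1.39] t 14.38
```

View pics/w5.png

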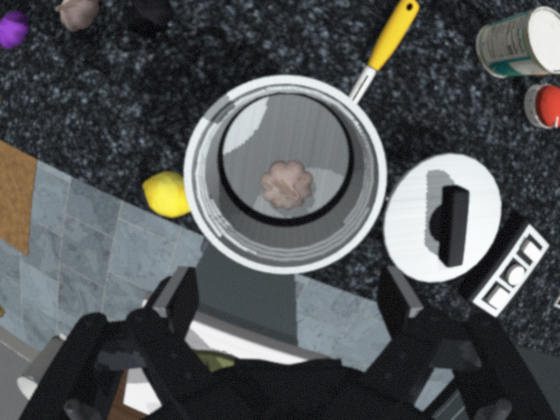

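Bulb 1 sits upright on the floor in the near half, at (287,183). Bulb 2 hasn't moved. On to bulb 2.

```bash
python3 -m handwheel '[[[0.025,-0.028,0,0,0,0,0.0854],[0.05,-0.057,0,0,0,0,0.0854],[0.077,-0.088,0,0,0,0,0.0854],[0.104,-0.119,0,0,0,0,0.0854],[0.131,-0.15,0,0,0,0,0.0854],[0.158,-0.18,0.01,0,0,0,0.0854],[0.185,-0.211,0.03,0,0,0,0.0854],[0.21,-0.24,0.06,0,0,0,0.0854],[0.232,-0.266,0.09,0,0,0,0.0854],[0.232,-0.266,0.09,0,0,0,0.0854],[0.232,-0.266,0.09,0,0,0,0.0854]]]'
python3 - <<'E'
from h import *
c,im=grab('wrist','w6.png')
hsv=cv2.cvtColor(im,cv2.COLOR_BGR2HSV)
w=((hsv[...,2]>90)&(hsv[...,1]<110)&(im[...,2].astype(int)-im[...,0]>12)).astype(np.uint8)
w=cv2.morphologyEx(w,cv2.MORPH_CLOSE,np.ones((5,5)))
for k,rc,a in blobs(w,(200,120,370,290),600):
    M=cv2.moments(k);u,v=M['m10']/M['m00'],M['m01']/M['m00'];print(u,v,rc[1],plane(c,u,v,.026,True).round(4))
go((.5095,.3705,.175),23)
E
```

```text
t: 15.3
ee_pos: [0.507, 0.3718, 0.3095]
ee_rot: [[0.916, 0.401, -0.007], [0.401, -0.916, -0.006], [-0.008, 0.003, -1.0]]
force: [0.1, -0.2, -0.6]
gripper_width: 0.0852
finger_force: 0.0
282.4689655172414 193.39224137931035 (67.88224792480469, 69.29645538330078) [0.5127 0.378  0.026 ]
shift [0.0027 0.0007 0.1376] rz 0.6 (or +-180) yaw 23.6 q [ 0.95  0.13  0.01 -0.   -1.46  1.03] t 15.35
```

```bash
python3 -m handwheel '[[[0.003,-0.001,0.04,0,0,0,0.0854],[0.003,-0.001,0.08,0,0,0,0.0854],[0.003,-0.001,0.11,0,0,0,0.0854],[0.003,-0.001,0.13,0,0,0,0.0854],[0.003,-0.001,0.144,0,0,0,0.0854],[0.003,-0.001,0.144,0,0,0,0.0],[0.003,-0.001,0.144,0,0,0,0.0],[0.003,-0.001,0.144,0,0,0,0.0],[0.003,-0.001,0.144,0,0,0,0.0],[0.003,-0.001,0.144,0,0,0,0.0],[0.003,-0.001,0.144,0,0,0,0.0]]]' 40
python3 -m handwheel '[[[0,0,-0.02,0,0,0,0],[0,0,-0.05,0,0,0,0],[0,0,-0.08,0,0,0,0],[0,0,-0.12,0,0,0,0],[0,0,-0.16,0,0,0,0],[0,0,-0.2,0,0,0,0],[0,0,-0.2,0,0,0,0],[0,0,-0.2,0,0,0,0]]]'
python3 - <<'E'
from h import *
go((.448,.055,.38),0)
E
```

```text
t: 16.27
ee_pos: [0.5105, 0.3724, 0.1747]
ee_rot: [[0.916, 0.4, 0.003], [0.4, -0.916, 0.002], [0.004, -0.001, -1.0]]
force: [-0.9, -1.6, 6.3]
gripper_width: 0.0538
finger_force: 42.5
t: 16.93
ee_pos: [0.5099, 0.372, 0.3763]
ee_rot: [[0.916, 0.4, 0.005], [0.4, -0.916, 0.006], [0.007, -0.004, -1.0]]
force: [-0.8, 0.4, -1.5]
gripper_width: 0.0533
finger_force: 42.4
shift [-0.1835  0.2657 -0.0059] rz 23.6 (or +-180) yaw 23.6 q [ 0.95  0.12  0.12  0.   -1.56  1.04] t 16.93
```

```bash
python3 -m handwheel '[[[-0.015,0.025,0,0,0,0,0],[-0.037,0.055,0,0,0,0,0],[-0.06,0.087,0,0,0,0,0],[-0.082,0.12,0,0,0,0,0],[-0.104,0.153,0,0,0,0,0],[-0.126,0.185,0,0,0,0,0],[-0.148,0.217,0,0,0,0,0],[-0.168,0.247,0,0,0,0,0],[-0.18,0.266,0,0,0,0,0],[-0.18,0.266,0.01,0,0,0,0],[-0.18,0.266,0.04,0,0,0,0],[-0.18,0.266,0.07,0,0,0,0],[-0.18,0.266,0.07,0,0,0,0]]]'
python3 - <<'E'
from h import *
s=r.observe();print(s['force'])
go((.4515,.056,.258),0)
E
```

```text
t: 18.02
ee_pos: [0.4495, 0.0559, 0.2943]
ee_rot: [[0.917, 0.399, -0.011], [0.399, -0.917, -0.002], [-0.011, -0.002, -1.0]]
force: [-1.4, -0.4, -1.2]
gripper_width: 0.0536
finger_force: 42.4
[-1.38933551 -0.35795562 -1.24120859]
shift [0.0023 0.0008 0.0363] rz 23.5 (or +-180) yaw 23.5 q [ 0.57 -0.35 -0.46 -0.   -1.47  1.41] t 18.02
```

```bash
python3 -m handwheel '[[[0.001,0,0.015,0,0,0,0],[0.001,0,0.03,0,0,0,0],[0.001,0,0.03,0,0,0,0],[0.001,0,0.03,0,0,0,0.066],[0.001,0,0.03,0,0,0,0.066],[0.001,0,0.03,0,0,0,0.066],[0.001,0,0.03,0,0,0,0.066],[0.001,0,0.01,0,0,0,0.066],[0.001,0,-0.02,0,0,0,0.066],[0.001,0,-0.06,0,0,0,0.0854],[-0.02,0,-0.1,0,0,0,0.0854],[-0.05,0,-0.11,0,0,0,0.0854],[-0.05,0,-0.11,0,0,0,0.0854]]]'
python3 - <<'E'
from h import *
c,im=grab('wrist','w7.png')
go((.4411,-.1558,.40),28.6)
E
```

```text
t: 19.1
ee_pos: [0.4029, 0.0343, 0.4189]
ee_rot: [[0.917, 0.4, 0.011], [0.399, -0.917, 0.005], [0.012, 0.0, -1.0]]
force: [0.9, -0.3, 0.4]
gripper_width: 0.0853
finger_force: 0.0
shift [-0.0426  0.1899  0.0155] rz -5.0 (or +-180) yaw 23.6 q [ 0.59 -0.5  -0.35  0.   -1.72  1.39] t 19.15
```

View pics/w7.png

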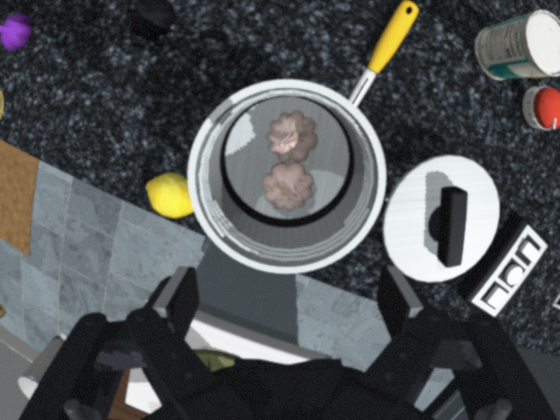

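Both bulbs lie side by side on the pot's floor, at (291,135) and (288,186). Now back over the lid.

```bash
python3 -m handwheel '[[[-0.007,0.03,0,0,0,-1,0.0854],[-0.015,0.065,0,0,0,-2,0.0854],[-0.023,0.1,0,0,0,-3,0.0854],[-0.031,0.135,0,0,0,-4,0.0854],[-0.039,0.17,0,0,0,-5,0.0854],[-0.043,0.19,0.01,0,0,-5,0.0854],[-0.043,0.19,0.035,0,0,-5,0.0854],[-0.043,0.19,0.06,0,0,-5,0.0854],[-0.043,0.19,0.06,0,0,-5,0.0854],[-0.043,0.19,0.06,0,0,-5,0.0854],[-0.043,0.19,0.06,0,0,-5,0.0854]]]'
python3 - <<'E'
from h import *
c,im=grab('wrist','w8.png');print(c['origin'])
g=cv2.cvtColor(im,cv2.COLOR_BGR2GRAY);hs=cv2.cvtColor(im,cv2.COLOR_BGR2HSV)
m=((g>110)&(hs[...,1]<60)).astype(np.uint8)
m=cv2.morphologyEx(m,cv2.MORPH_OPEN,np.ones((5,5)))
k,_,a=max(blobs(m,(150,70,420,330),3000),key=lambda b:b[2])
P=np.array([plane(c,*q[0],.053,True)[:2] for q in k])
ok=np.ones(len(P),bool)
for _ in range(8):
    s=np.linalg.lstsq(np.c_[2*P[ok],np.ones(ok.sum())],(P[ok]**2).sum(1),rcond=None)[0]
    R=np.sqrt(s[2]+s[0]**2+s[1]**2);e=abs(np.hypot(*(P-s[:2]).T)-R);ok=e<max(.002,np.median(e)*1.5)
print('disc',s[:2],R,ok.sum(),len(P))
go((.4411,-.1558,.2344),28.6)
E
```

```text
t: 20.07
ee_pos: [0.4424, -0.1551, 0.3531]
ee_rot: [[0.878, 0.479, 0.001], [0.479, -0.878, -0.001], [0.001, 0.001, -1.0]]
force: [0.5, 0.3, 1.3]
gripper_width: 0.0859
finger_force: 0.0
[ 0.50982515 -0.11788004  0.3223125 ]
disc [ 0.44050903 -0.15542539] 0.080145014542079 508 508
shift [-1.700e-03 -1.000e-04  1.192e-01] rz 0.0 (or +-180) yaw 28.6 q [ 0.1  -0.32 -0.33  0.   -1.56  1.97] t 20.12
```

View pics/w8.png

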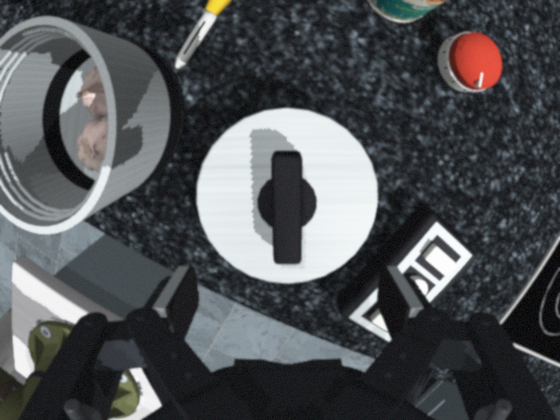

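Lid standing at (287,195), where I left it, with the bar along the tool axis. Descend and grip.

```bash
python3 -m handwheel '[[[-0.002,0,0.035,0,0,0,0.0854],[-0.002,0,0.07,0,0,0,0.0854],[-0.002,0,0.1,0,0,0,0.0854],[-0.002,0,0.113,0,0,0,0.0854],[-0.002,0,0.117,0,0,0,0.0854],[-0.002,0,0.117,0,0,0,0.0854]]]'
python3 -m handwheel '[[[0,0,0,0,0,0,0.05],[0,0,0,0,0,0,0.02],[0,0,0,0,0,0,0.0],[0,0,0,0,0,0,0.0],[0,0,0,0,0,0,0.0],[0,0,0,0,0,0,0.0]]]' 80
python3 -c "
from h import *
go((.424,.0442,.42));go((.424,.0442,.352))"
```

```text
t: 20.62
ee_pos: [0.4406, -0.1559, 0.2354]
ee_rot: [[0.878, 0.479, 0.0], [0.479, -0.878, -0.0], [0.0, 0.0, -1.0]]
force: [-0.3, 0.2, 1.2]
gripper_width: 0.0853
finger_force: 0.0
t: 21.12
ee_pos: [0.4405, -0.156, 0.2356]
ee_rot: [[0.878, 0.478, 0.001], [0.478, -0.878, 0.0], [0.001, 0.001, -1.0]]
force: [-1.4, 1.8, 5.9]
gripper_width: 0.0222
finger_force: 80.3
shift [ 0.0815 -0.1836 -0.1845] yaw 28.6 q [ 0.09 -0.28 -0.52  0.   -1.33  1.98] t 21.12
shift [ 0.0815 -0.1837 -0.1165] yaw 28.6 q [ 0.09 -0.28 -0.52  0.   -1.33  1.98] t 21.12
```

```bash
python3 -m handwheel '[[[0,0,-0.02,0,0,0,0],[0,0,-0.055,0,0,0,0],[0,0,-0.095,0,0,0,0],[0,0,-0.135,0,0,0,0],[0,0,-0.17,0,0,0,0],[0,0,-0.185,0,0,0,0],[0.008,-0.018,-0.185,0,0,0,0],[0.02,-0.045,-0.185,0,0,0,0],[0.032,-0.073,-0.185,0,0,0,0],[0.044,-0.1,-0.185,0,0,0,0],[0.056,-0.128,-0.185,0,0,0,0],[0.068,-0.155,-0.185,0,0,0,0],[0.077,-0.174,-0.185,0,0,0,0],[0.0815,-0.1836,-0.185,0,0,0,0],[0.0815,-0.1836,-0.17,0,0,0,0],[0.0815,-0.1836,-0.16,0,0,0,0],[0.0815,-0.1836,-0.16,0,0,0,0],[0.0815,-0.1836,-0.16,0,0,0,0]]]'
python3 -c "
from h import *
s=r.observe();print(s['force'],s['moment'],s['joint_pos'][5])
go((.4240,.0442,.352))
grab('wrist','w9.png')"
```

```text
t: 22.62
ee_pos: [0.424, 0.0436, 0.3938]
ee_rot: [[0.879, 0.478, -0.002], [0.478, -0.879, -0.001], [-0.002, 0.0, -1.0]]
force: [-0.0, -0.9, -4.0]
gripper_width: 0.0222
finger_force: 79.4
[-0.04570818 -0.87124575 -4.0223166 ] [-0.01308676 -0.08253127 -0.01895577] 1.4870850740350354
shift [ 0.0004 -0.0005  0.0418] yaw 28.5 q [ 0.58 -0.44 -0.35 -0.   -1.67  1.49] t 22.62
```

View pics/w9.png

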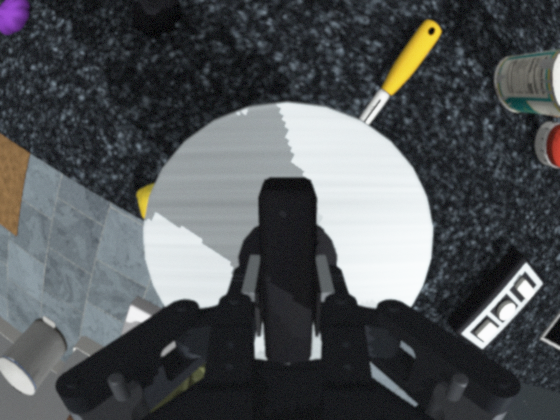

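```bash
python3 -m handwheel '[[[0.0003,-0.0005,0.01,0,0,0,0],[0.0003,-0.0005,0.02,0,0,0,0],[0.0003,-0.0005,0.026,0,0,0,0],[0.0003,-0.0005,0.03,0,0,0,0],[0.0003,-0.0005,0.033,0,0,0,0],[0.0003,-0.0005,0.033,0,0,0,0]]]'
python3 -m handwheel '[[[0,0,0.002,0,0,0,0],[0,0,0.004,0,0,0,0],[0,0,0.004,0,0,0,0]]]'
```

```text
t: 23.17
ee_pos: [0.424, 0.0447, 0.3609]
ee_rot: [[0.878, 0.478, -0.001], [0.478, -0.878, -0.0], [-0.001, -0.0, -1.0]]
force: [-0.7, -0.0, -3.9]
gripper_width: 0.0224
finger_force: 79.7
t: 23.42
ee_pos: [0.424, 0.0448, 0.3575]
ee_rot: [[0.878, 0.478, -0.0], [0.478, -0.878, 0.0], [-0.0, -0.0, -1.0]]
force: [0.4, -0.2, -3.8]
gripper_width: 0.0222
finger_force: 79.7
```

```bash
python3 -m handwheel '[[[0,0,0.0015,0,0,0,0],[0,0,0.003,0,0,0,0],[0,0,0.003,0,0,0,0]]]'; python3 -m handwheel '[[[0,0,0.0015,0,0,0,0],[0,0,0.003,0,0,0,0],[0,0,0.003,0,0,0,0]]]' | grep -E 'ee_pos|force'; python3 -m handwheel '[[[0,0,0.0015,0,0,0,0],[0,0,0.002,0,0,0,0],[0,0,0.002,0,0,0,0]]]'| grep -E 'ee_pos|force'
python3 -c "
from h import *
s=r.observe();print(s['force'],s['moment'],s['joint_pos'][5])"
```

```text
t: 23.67
ee_pos: [0.424, 0.0448, 0.3545]
ee_rot: [[0.878, 0.478, -0.0], [0.478, -0.878, 0.0], [-0.0, -0.0, -1.0]]
force: [-0.3, -0.3, -2.6]
gripper_width: 0.0226
finger_force: 79.7
ee_pos: [0.424, 0.0446, 0.3538]
force: [-3.9, 0.1, 6.4]
finger_force: 81.0
ee_pos: [0.424, 0.0445, 0.3536]
force: [-7.2, 1.4, 13.2]
finger_force: 82.1
[-7.21619615  1.41688899 13.22363482] [ 0.52161875  2.59390572 -0.00945712] 1.4855561755014874
```

Seated at bar height of about 0.186 m, in the stated range. Relieve the push, release and rise.

```bash
python3 -m handwheel '[[[0,0,-0.003,0,0,0,0],[0,0,-0.004,0,0,0,0],[0,0,-0.004,0,0,0,0.03],[0,0,-0.004,0,0,0,0.05],[0,0,-0.004,0,0,0,0.0854],[0,0,-0.004,0,0,0,0.0854],[0,0,-0.004,0,0,0,0.0854],[0,0,-0.004,0,0,0,0.0854],[0,0,-0.03,0,0,0,0.0854],[0,0,-0.06,0,0,0,0.0854],[0,0,-0.08,0,0,0,0.0854],[0,0,-0.08,0,0,0,0.0854],[0,0,-0.08,0,0,0,0.0854]]]'
python3 - <<'E'
from h import *
c,im=grab('wrist','w10.png')
g=cv2.cvtColor(im,cv2.COLOR_BGR2GRAY);hs=cv2.cvtColor(im,cv2.COLOR_BGR2HSV)
m=((g>85)&(hs[...,1]<60)).astype(np.uint8)
m=cv2.morphologyEx(m,cv2.MORPH_OPEN,np.ones((5,5)))
k,_,a=max(blobs(m,(150,70,420,330),3000),key=lambda b:b[2])
P=np.array([plane(c,*q[0],.171,True)[:2] for q in k])
ok=np.ones(len(P),bool)
for _ in range(8):
    s=np.linalg.lstsq(np.c_[2*P[ok],np.ones(ok.sum())],(P[ok]**2).sum(1),rcond=None)[0]
    R=np.sqrt(s[2]+s[0]**2+s[1]**2);e=abs(np.hypot(*(P-s[:2]).T)-R);ok=e<max(.002,np.median(e)*1.5)
print('disc',s[:2],R,ok.sum(),len(P))
a=cv2.resize(grab('scene','s4.png')[1][170:290,240:350],(550,600),interpolation=cv2.INTER_CUBIC)
cv2.imwrite('pics/s4c.png',a)
go((.42,-.317,.40),-8)
E
```

```text
t: 25.25
ee_pos: [0.4241, 0.0448, 0.4307]
ee_rot: [[0.878, 0.478, 0.002], [0.478, -0.878, 0.001], [0.002, -0.0, -1.0]]
force: [0.3, -0.5, -0.3]
gripper_width: 0.0853
finger_force: 0.0
disc [0.40245584 0.04791746] 0.09727225469506447 628 1013
shift [-0.1766  0.3158  0.0287] rz 36.6 (or +-180) yaw 28.6 q [ 0.58 -0.43 -0.27 -0.   -1.73  1.49] t 25.35
```

View pics/s4c.png

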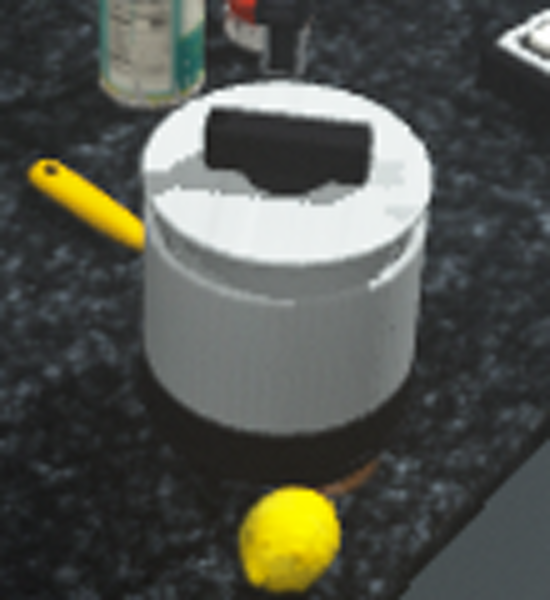

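Lid lies level on the mouth, with an even gap all round. Next go over the console with the fingers shut and locate the keys.

```bash
python3 -m handwheel '[[[-0.015,0.027,0,0,0,4,0.0854],[-0.034,0.06,0,0,0,8,0.0854],[-0.053,0.094,0,0,0,12,0.06],[-0.072,0.128,0,0,0,16,0.03],[-0.091,0.162,0,0,0,20,0],[-0.11,0.196,0,0,0,25,0],[-0.129,0.23,0,0,0,30,0],[-0.148,0.264,0,0,0,36,0],[-0.167,0.298,0.02,0,0,36,0],[-0.177,0.316,0.05,0,0,36,0],[-0.177,0.316,0.08,0,0,36,0],[-0.177,0.316,0.1,0,0,36,0],[-0.177,0.316,0.1,0,0,36,0],[-0.177,0.316,0.1,0,0,36,0],[-0.177,0.316,0.1,0,0,36,0]]]' 40
python3 - <<'E'
from h import *
c,im=grab('wrist','w11.png')
for p in [(.459,-.3225,.046),(.419,-.319,.046),(.375,-.312,.046)]:print(np.round(proj(c,p,True)))
cv2.imwrite('pics/w11c.png',cv2.resize(im[60:360,140:440],(600,600)))
np.save('c11.npy',c,allow_pickle=True)
E
```

```text
t: 26.6
ee_pos: [0.42, -0.3174, 0.3312]
ee_rot: [[0.992, -0.129, 0.001], [-0.129, -0.992, -0.001], [0.001, 0.001, -1.0]]
force: [-1.0, -0.3, 0.6]
gripper_width: 0.0001
finger_force: 0.0
[287. 157.]
[289. 206.]
[288. 255.]
```

View pics/w11c.png

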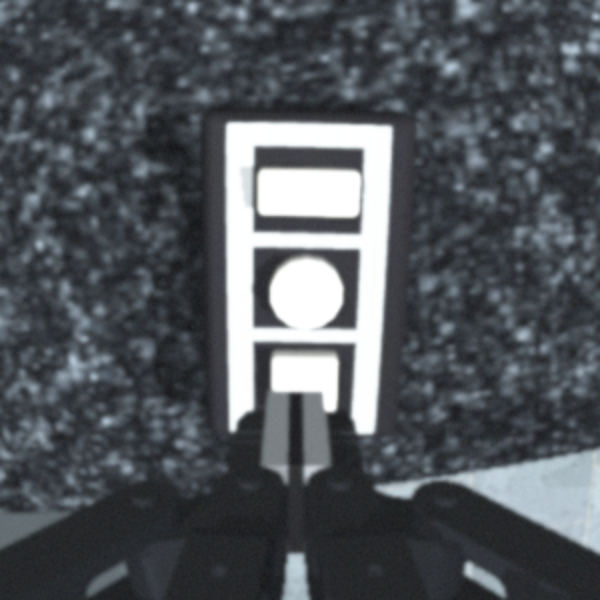

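Bar key at crop (309,193), round at (307,293), and the square one partly behind the shut fingers at (305, from 350 down).

```bash
python3 - <<'E'
from h import *
c=r.get_calibration('wrist')
f=lambda u,v:(140+u/2,60+v/2)
b=plane(c,*f(309,193),.046,True);q=plane(c,*f(307,293),.046,True);s=2*q-b
print(b,q,s,np.linalg.norm(b-q),plane(c,*f(305,350),.046,True))
for p in (q,s,b): go((p[0],p[1],.235),-7)
E
```

```text
[ 0.45931171 -0.328371    0.046     ] [ 0.41845854 -0.32246738  0.046     ] [ 0.37760537 -0.31656376  0.046     ] 0.04127752659270998 [ 0.39357473 -0.31854017  0.046     ]
shift [-0.0012  0.0051  0.0968] rz -0.4 (or +-180) yaw -7.4 q [-0.26 -0.15 -0.23  0.   -1.49  1.71] t 26.65
shift [-0.0425  0.0045  0.0966] rz -0.4 (or +-180) yaw -7.4 q [-0.26 -0.15 -0.23  0.   -1.49  1.71] t 26.65
shift [0.0401 0.0057 0.0969] rz -0.4 (or +-180) yaw -7.4 q [-0.26 -0.15 -0.23  0.   -1.49  1.71] t 26.65
```

```bash
python3 -m handwheel '[[[-0.001,0.004,0.035,0,0,0,0],[-0.001,0.004,0.07,0,0,0,0],[-0.001,0.004,0.096,0,0,0,0],[-0.001,0.004,0.108,0,0,0,0],[-0.001,0.004,0.113,0,0,0,0],[-0.001,0.004,0.118,0,0,0,0],[-0.001,0.004,0.118,0,0,0,0],[-0.001,0.004,0.118,0,0,0,0]]]'
python3 -c "
from h import *
grab('scene','s5.png')"
```

```text
t: 27.32
ee_pos: [0.419, -0.3216, 0.2144]
ee_rot: [[0.992, -0.129, 0.003], [-0.129, -0.992, -0.002], [0.003, 0.002, -1.0]]
force: [-2.9, 1.6, 4.1]
gripper_width: -0.0003
finger_force: 2.1
```

```bash
python3 -m handwheel '[[[0,0,0.002,0,0,0,0],[0,0,0.003,0,0,0,0],[0,0,0.003,0,0,0,0]]]'
```

```text
t: 27.62
ee_pos: [0.419, -0.3216, 0.2133]
ee_rot: [[0.992, -0.128, 0.003], [-0.128, -0.992, -0.003], [0.004, 0.002, -1.0]]
force: [-7.1, 7.5, 18.2]
gripper_width: -0.0002
finger_force: 9.2
```

Bottomed out, so the round key is pressed. Now lift and press the square one.

```bash
python3 -m handwheel '[[[0,0,-0.01,0,0,0,0],[0,0,-0.03,0,0,0,0],[-0.01,0,-0.03,0,0,0,0],[-0.03,0,-0.03,0,0,0,0],[-0.0415,0,-0.03,0,0,0,0],[-0.0415,0,-0.03,0,0,0,0],[-0.0415,0,-0.015,0,0,0,0],[-0.0415,0,-0.006,0,0,0,0],[-0.0415,0,-0.003,0,0,0,0],[-0.0415,0,-0.001,0,0,0,0],[-0.0415,0,-0.001,0,0,0,0],[-0.0415,0,-0.001,0,0,0,0]]]'
```

```text
t: 28.62
ee_pos: [0.3778, -0.316, 0.2132]
ee_rot: [[0.992, -0.128, 0.001], [-0.128, -0.992, -0.002], [0.001, 0.002, -1.0]]
force: [-6.5, 9.0, 22.1]
gripper_width: -0.0001
finger_force: 10.4
```

```bash
python3 -m handwheel '[[[0,0,-0.01,0,0,0,0],[0,0,-0.03,0,0,0,0],[0.015,0,-0.03,0,0,0,0],[0.045,0,-0.03,0,0,0,0],[0.07,0,-0.03,0,0,0,0],[0.083,0.001,-0.03,0,0,0,0],[0.083,0.001,-0.03,0,0,0,0],[0.083,0.001,-0.015,0,0,0,0],[0.083,0.001,-0.006,0,0,0,0],[0.083,0.001,-0.003,0,0,0,0],[0.083,0.001,-0.001,0,0,0,0],[0.083,0.001,-0.001,0,0,0,0],[0.083,0.001,-0.001,0,0,0,0]]]'
```

```text
t: 29.7
ee_pos: [0.4593, -0.3275, 0.2134]
ee_rot: [[0.992, -0.128, 0.001], [-0.128, -0.992, -0.001], [0.001, 0.001, -1.0]]
force: [-3.9, 6.7, 14.6]
gripper_width: -0.0002
finger_force: 7.2
```

All three keys bottomed out in order. Rise clear and check the scene once more.

```bash
python3 -m handwheel '[[[0,0,-0.02,0,0,0,0],[0,0,-0.06,0,0,0,0],[0,0,-0.1,0,0,0,0],[0,0,-0.14,0,0,0,0],[0,0,-0.15,0,0,0,0],[0,0,-0.15,0,0,0,0],[0,0,-0.15,0,0,0,0]]]'
python3 -c "
from h import *
grab('scene','s6.png')"
```

```text
t: 30.28
ee_pos: [0.4591, -0.3275, 0.361]
ee_rot: [[0.992, -0.129, 0.001], [-0.129, -0.992, 0.0], [0.001, -0.0, -1.0]]
force: [-0.8, 0.8, -0.7]
gripper_width: 0.0003
finger_force: 0.0
```

View pics/s6.png

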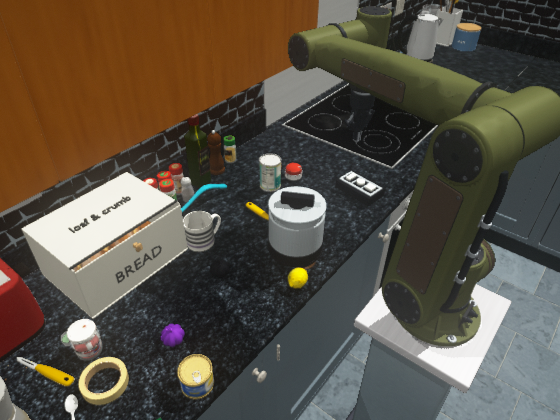

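The lid is level on the pot at (297,200), no garlic is left out, the bystanders are in place and the arm is clear.

```bash
python3 -c "
from h import *
print(r.close_job())"
```

```text
the job is handed in; nothing more can be done
None
```

The job is handed in, with no verdict returned: both bulbs of garlic (the only two I found) are in the pot, the lid lies level and loose on the mouth, and the round, square and long narrow keys were then pressed to the stop in that order, finishing at about 30 s.

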